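# Nest the three oil dippers with their handles fanned

## Task

Put the set of three steel dippers together for storage: the medium dipper inside the large one and the small dipper inside the medium one, each sitting fully down and upright, with the large one standing on the table. Turn the handles well apart, at least 45 degrees between any two, so that none rests on another. Leave the grease tin where it is.

Things in the scene. Friction and masses are not known exactly. Their poses are not given: they have to be found in the camera images.
- dipper_large: The largest dipper: tapered open steel cup on its foot with one level handle. Rim 124 mm across outside, foot 112, height 60; inside 116 at the rim, 104 at the floor; wall 4, floor 5 mm thick. Origin: centre of the underside, z up the axis; the handle runs along -x. Handle on an upright strap at the rim; its black grip, 14 mm wide (y), 12 thick (z), is 77 to 137 mm out from the axis, centred 84 mm above the underside. 700 g (20 % less to 25 % more).
- dipper_medium: The middle dipper: tapered open steel cup on its foot with one level handle. Rim 96 mm across outside, foot 84, height 67; inside 88 at the rim, 76 at the floor; wall 4, floor 5 mm thick. Origin: centre of the underside, z up the axis; the handle runs along -x. Handle on a short strap at the rim; its black grip, 14 mm wide (y), 12 thick (z), is 77 to 137 mm out from the axis, centred 79 mm above the underside. 220 g (20 % less to 25 % more).
- dipper_small: The smallest dipper: tapered open steel cup on its foot with one level handle. Rim 72 mm across outside, foot 60, height 76; the innermost; wall 4, floor 5 mm thick. Origin: centre of the underside, z up the axis; the handle runs along -x. Handle starts at the rim; its black grip, 14 mm wide (y), 12 thick (z), is 77 to 137 mm out from the axis, centred 74 mm above the underside. 160 g (20 % less to 25 % more).
- dipper_large_tip (a point): Outer end of the large dipper's handle, 137 mm from the cup's axis, 84 mm above its underside. Nested, the handle bars of all three dippers lie at the same height, about 84 mm above the table and above every rim, so they cannot cross: one handle on another keeps the cup from sitting down.
- dipper_medium_tip (a point): Outer end of the medium dipper's handle, 137 mm from the cup's axis, 79 mm above its underside.
- dipper_small_tip (a point): Outer end of the small dipper's handle, 137 mm from the cup's axis, 74 mm above its underside.
- grease_tin: Bystander: green round tin with a metal lid, 68 mm across, 56 mm tall, at the left near the black toolbox; origin at the centre of its underside.

How it is judged:
By the outcome, as a careful person would: the job done as asked, in the order asked, and still so for the second after the job is handed in, with the robot touching nothing.
It also fails if it takes over 61 s, if anything falls off the work surface, if the arm or the gripper's body presses on something with over 40 N, if the wrist force passes 120 N, or if a joint passes its speed limit or range.

## Robot

A 6-joint arm with a two-finger parallel gripper is mounted at the origin on a cart in front of the work surface, level with it; the furniture and walls round the work are solid. World frame = base frame: x ahead of the robot, y to its left, z up, the work surface at z = 0. Lengths are in m, angles in rad, forces in N, time in s.
With the tool pointing down it reaches from about 0.375 to 0.9 m from the base axis. Payload 3.1 kg.
Tool frame: the origin (TCP) lies at the very end of the fingers, on their centre line; the grasp point (between the pads) lies 19 mm behind it (manip.pinch_z is the distance from the TCP to the grasp point, in m); z points along the fingers, y is the line along which they close (so a half turn about z gives the same grasp; the last joint's range is limited). The gripper opens to 85 mm and grips with 20 to 120 N. Pads are 22 mm wide; open, the fingers measure 114 mm over their backs; the gripper's body (76 mm by 85 mm) begins 54 mm behind the grasp point. The pads swing forward as they close: fully open they stand 13 mm farther back than shut.
Start: joints at [1.109, 0.527, 1.433, -0, 1.181, -0.178], TCP at [0.175, 0.6, 0.231] pointing down, gripper open.
Joint ranges: [-3.08, 3.08], [-0.75, 2.2], [0.22, 2.44], [-1.43, 4.57], [0, 2.65], [-2.85, 2.85]. Speed limits (rad/s): [2.79, 2.79, 3.14, 3.14, 3.14, 3.14].

## Interface

Orientations are given as a unit quaternion [x, y, z, w].
In Python, from station import manip gives the robot as it stands.
- The arm moves only by the tool servo_tool, never from a script. Its argument "commands" is one flat list of numbers, 7 for each row, row after row: the shift along the tool's x, y, z each as a share of 500 mm, from -1 to 1, then the turn, a rotation vector about the tool's x, y, z each as a share of 360 degrees, from -1 to 1, then the opening, from -1 (shut) to 1 (fully open). In form: [dx, dy, dz, rx, ry, rz, claw, dx, dy, dz, rx, ry, rz, claw, ...]. A call has 1 to 12 rows; each row shifts and turns the commanded pose from where the row before left it, along the tool's axes as they then stand; what a row does not reach is not made up. A row lasts 1/12 s, in which the tool goes at most 41.7 mm and 7.16 degrees, less where a joint would pass 70% of its speed; a pose out of reach is approached as far as the arm can. A call with a number of a shift or a turn outside -1 to 1 is refused whole. A call with a gripper value outside its range is refused whole. The fingers move at their own pace and stop on an object; "force" is the grip in N (left out, the last holds). Time passes only in rows, so rows that do not move let the fingers close. It gives the time, the measured TCP pose, the force, the opening and the grip force at its end, in the units of the state.
- manip.sense(): the state, without advancing time (a new reading comes with each control period).
- manip.snapshot(name): name is "scene" or "top" or "wrist"; returns a dict with "img" (400x640x3 uint8, red, green, blue), "mtx" (3x3 intrinsics, pixels), "distortion" ([k1, k2, p1, p2, k3] as OpenCV has them; the pictures are not rectified), "world_to_cam" (4x4, takes a point from world to camera coordinates). Camera axes: x right, y up, looking along -z (the intrinsics and any distortion apply to the point x, -y, -z); pixel columns grow to the right and rows downward; lengths in m; the calibration is good to about 2 mm. A picture is of the moment at which its call begins. There is no depth.
- manip.sign_off(): hands the job in; it is judged then, once.
Trained networks look in a picture, given as the dict that the camera call returned (one of the last four; its "shot" number tells which), for a name from the list of things; names that differ only in an ending like _2 or _b are one class to them, and where a whole thing is asked for, a point or a joint stands for the part that bears it (a point fixed in the world has none). Each returns a list of dicts, best first, with "conf" (0 to 1); they miss things now and then, are a little off and sometimes report something else, mostly with a low value. They report only what shows in the picture. A call takes as long as a camera call.
- manip.look_for(picture, query): "box" ([left, top, width, height] in pixels, round what is visible of it).
- manip.silhouettes(picture, query): "pixels" (400x640 bool, what is visible of it) and "box" ([left, top, width, height] in pixels, round what is visible of it).
The state is a dict: "t": time; "q": joint angles; "qd": joint speeds; "tau": joint torques, N m; "tcp_pos": TCP position; "tool_rot": TCP orientation; "force": force on the tool from outside, world axes, zero at the start; "ft_torque": the same for the moment, N m; "finger_gap": opening from 0.0 (shut) to 1.0 (fully open); "gripper_force": force on a finger pad.
Only numpy, scipy, OpenCV 4.12 (cv2) and the standard library are available. Lean on these libraries where they do the work, as an engineer would, in place of code of your own. Each camera call takes 0.05 s, during which the arm holds its last target. There are 200 camera calls.

## Working session

There is one attempt and no reset: what is moved stays moved. The work goes in short steps, Python scripts to look and compute and a tool call to move; the robot and the scene stay as the last step left them, time stands still between calls to the robot, and variables do not carry over. Pictures are saved under pics/ and viewed, at most 10 in all, crops included, and the job is handed in when it is done.

Besides the shell and the picture viewer there is one more tool, called after "Request:" in YAML: its name, and indented under it one key for each argument. servo_tool: Moves the arm, as the interface text tells. Its arguments: {"type":"object","properties":{"commands":{"type":"array"},"force":{"type":"number"}},"required":["commands"]}

```bash
ls; mkdir -p pics
cat > h.py <<'E'
import numpy as np, cv2
from station import manip
def shot(n):
    return manip.snapshot(n)
def save(p,f): cv2.imwrite('pics/'+f, p['img'][:,:,::-1])
def proj(p,X):
    X=np.atleast_2d(X).astype(float); W=np.array(p['world_to_cam']); c=X@W[:3,:3].T+W[:3,3]
    c=c*[1,-1,-1]
    return cv2.projectPoints(c,np.zeros(3),np.zeros(3),np.array(p['mtx'],float),np.array(p['distortion'],float))[0][:,0]
def ray(p,uv,z):
    """pixel -> world point on plane z"""
    uv=np.atleast_2d(uv).astype(float)
    n=cv2.undistortPoints(uv[:,None],np.array(p['mtx'],float),np.array(p['distortion'],float))[:,0]
    d=np.c_[n[:,0],-n[:,1],-np.ones(len(n))]
    W=np.array(p['world_to_cam']); R=W[:3,:3]; o=-R.T@W[:3,3]; d=d@R
    return o+d*((z-o[2])/d[:,2])[:,None]
E
python3 - <<'E'
from h import *
s=manip.sense(); print({k:np.round(v,3) for k,v in s.items()}, manip.pinch_z)
P={n:shot(n) for n in('top','scene')}
for n in P: 
    save(P[n],n+'0.png')
    for q in ['dipper_large','dipper_medium','dipper_small','dipper_large_tip','dipper_medium_tip','dipper_small_tip','grease_tin']:
        print(n,q,[(np.round(r['box']).tolist(),round(r['conf'],2)) for r in manip.look_for(P[n],q)[:3]])
E
```

```text
pics
{'t': np.float64(0.0), 'q': array([ 1.109,  0.528,  1.434,  0.   ,  1.181, -0.179]), 'qd': array([ 0.001, -0.   ,  0.   ,  0.001,  0.001, -0.002]), 'tau': array([-2.0000e-03, -4.4235e+01, -1.7802e+01, -0.0000e+00,  8.0000e-03,
       -0.0000e+00]), 'tcp_pos': array([0.175, 0.599, 0.23 ]), 'tool_rot': array([ 0.141,  0.99 , -0.001, -0.   ]), 'force': array([-1.564,  1.124,  0.05 ]), 'ft_torque': array([ 0.019,  0.021, -0.001]), 'gripper_force': np.float64(0.0), 'finger_gap': np.float64(1.0)} 0.0187
top dipper_large [([375.0, 127.0, 46.0, 76.0], 0.7)]
top dipper_medium []
top dipper_small [([322.0, 134.0, 32.0, 56.0], 0.97)]
top dipper_large_tip [([372.0, 127.0, 49.0, 72.0], 0.63)]
top dipper_medium_tip [([248.0, 130.0, 33.0, 68.0], 0.76)]
top dipper_small_tip [([324.0, 130.0, 32.0, 61.0], 0.72)]
top grease_tin [([227.0, 224.0, 33.0, 24.0], 0.77)]
scene dipper_large [([362.0, 218.0, 69.0, 47.0], 0.95)]
scene dipper_medium [([290.0, 176.0, 42.0, 29.0], 0.69), ([338.0, 194.0, 38.0, 34.0], 0.66)]
scene dipper_small [([340.0, 193.0, 37.0, 36.0], 0.97)]
scene dipper_large_tip [([366.0, 218.0, 65.0, 47.0], 0.68), ([338.0, 196.0, 37.0, 36.0], 0.35)]
scene dipper_medium_tip [([291.0, 178.0, 42.0, 25.0], 0.82)]
scene dipper_small_tip [([338.0, 197.0, 39.0, 33.0], 0.77)]
scene grease_tin []
```

Run:
```python
import cv2,numpy as np
a=cv2.imread('pics/top0.png'); b=cv2.imread('pics/scene0.png')
print(a.shape)
c=cv2.resize(a[100:270,210:450],None,fx=3.3,fy=3.3,interpolation=cv2.INTER_CUBIC)
cv2.imwrite('pics/topc.png',c)
cv2.imwrite('pics/both.png',np.vstack([cv2.resize(a,(480,300)),cv2.resize(b,(480,300))]))
```

```text
(400, 640, 3)
```

View pics/topc.png

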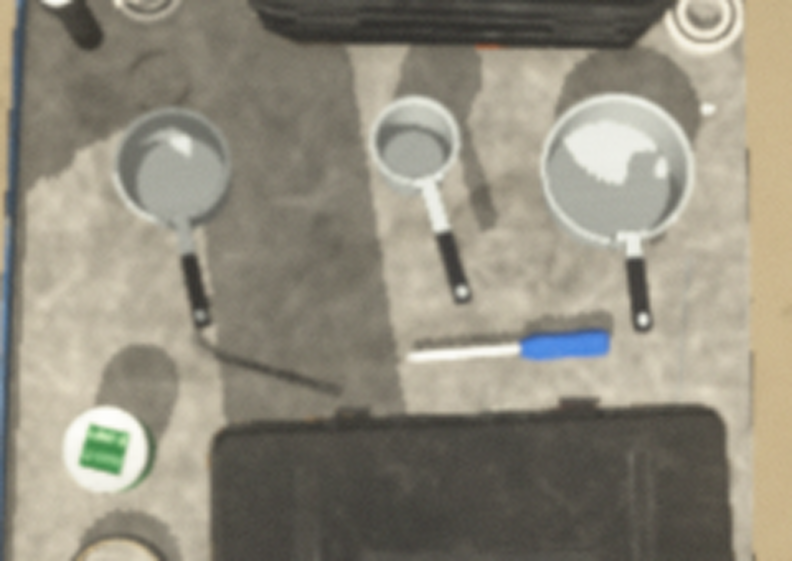

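View pics/both.png

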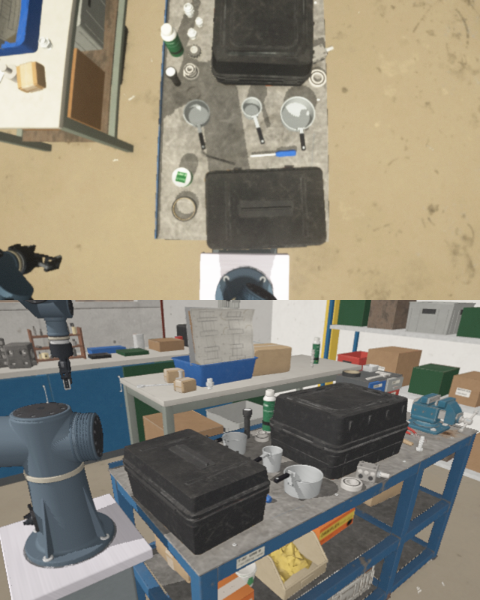

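The top view shows, left to right, the medium (full-image ~262,150), small (~336,143) and large (~397,151) dippers. All three handles point towards the robot, between two black toolboxes.

Run:
```python
from h import *
t=shot('top'); s=shot('scene')
H={'large':(.060,.084,.062),'medium':(.067,.079,.048),'small':(.076,.074,.036)}
tip={'medium':(203,325),'small':(462,298),'large':(643,327)}
rim={'medium':(173,166),'small':(415,141),'large':(617,168)}
for n,(hr,hg,r) in H.items():
    c=ray(t,np.array(rim[n])/3.3+[210,100],hr)[0]; p=ray(t,np.array(tip[n])/3.3+[210,100],hg)[0]
    d=p-c; print(n,c.round(4),p.round(4),'len',np.hypot(*d[:2]).round(4),'ang',np.degrees(np.arctan2(d[1],d[0])).round(1))
    m=manip.silhouettes(t,'dipper_'+n)
    for k in m[:1]:
        # region of the mask upper part
        ys,xs=np.nonzero(k['pixels']); print('  mask',k['conf'],k['box'],len(xs))
    # overlay
    a=np.linspace(0,2*np.pi,60); X=np.c_[c[0]+r*np.cos(a),c[1]+r*np.sin(a),0*a+hr]
    for im in(t,s):
        for u in proj(im,np.vstack([X,[c+d*k/np.hypot(*d[:2])*[1,1,0]+[0,0,hg-hr] for k in np.linspace(.077,.137,30)]])): cv2.circle(im['img'],tuple(np.round(u).astype(int)),0,(255,0,0),-1)
print(ray(t,[[270,255],[430,255],[270,226],[430,226],[430,113],[285,105]],0.0).round(3))
A=cv2.resize(t['img'][90:280,200:450],(750,570)); save({'img':A},'ovt.png')
B=cv2.resize(s['img'][120:350,140:460],(800,575)); save({'img':B},'ovs.png')
```

```text
large [ 0.6525 -0.184   0.06  ] [ 0.5205 -0.1993  0.084 ] len 0.1329 ang -173.4
  mask 0.85 [371.8, 127.2, 49.0, 74.8] 1945
medium [0.6495 0.1735 0.067 ] [0.5192 0.1444 0.079 ] len 0.1335 ang -167.4
  mask 0.97 [243.1, 131.9, 36.6, 66.8] 1192
small [ 0.669  -0.0207  0.076 ] [ 0.5433 -0.0586  0.074 ] len 0.1313 ang -163.2
  mask 0.91 [322.5, 130.9, 33.6, 60.0] 836
[[ 0.374  0.155  0.   ]
 [ 0.378 -0.282  0.   ]
 [ 0.453  0.157  0.   ]
 [ 0.458 -0.283  0.   ]
 [ 0.778 -0.289  0.   ]
 [ 0.798  0.123  0.   ]]
```

View pics/ovt.png

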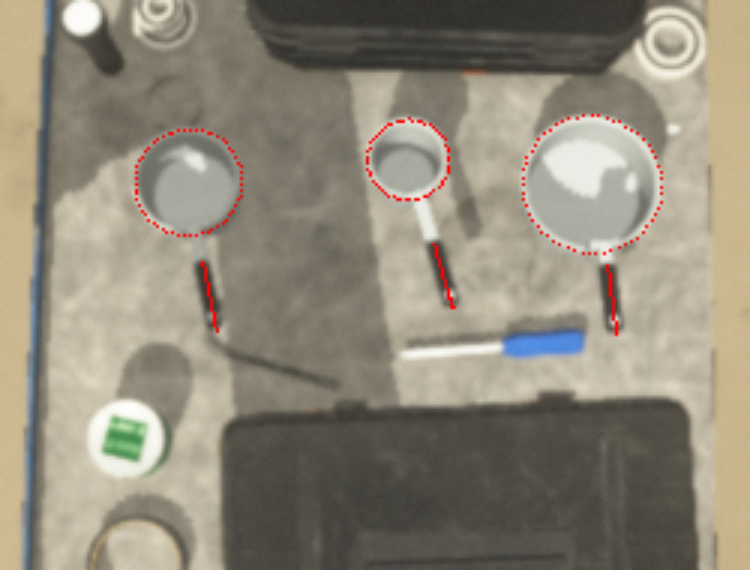

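View pics/ovs.png

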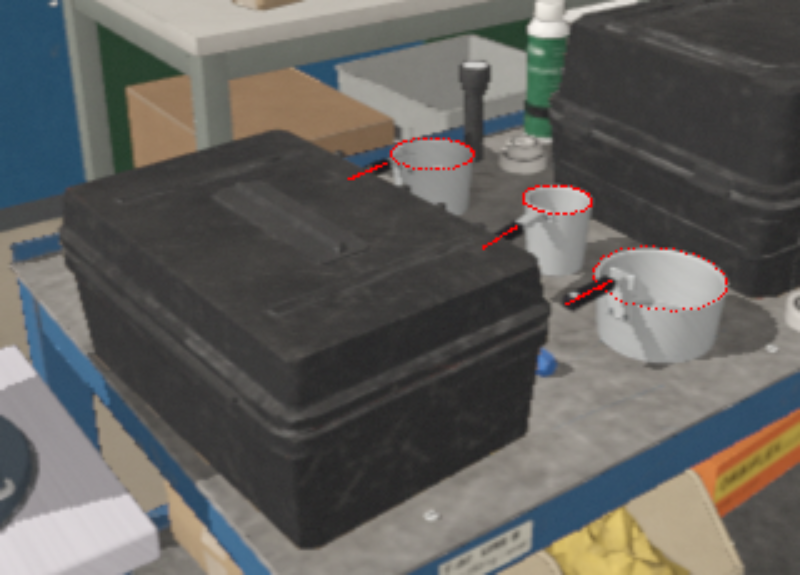

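The overlays match the rims and grips in both views. In the scene view the near toolbox stands between the robot and the handles, with its far right top corner at about (356,226), so I need its height.

Run:
```python
from h import *
t=shot('top'); s=shot('scene')
for a,b in [((430,225),(356,226)),((274,231),(255,172))]:
    best=min(((np.linalg.norm(proj(s,ray(t,a,z))[0]-b),z) for z in np.arange(0,.4,.005)))
    print(best, ray(t,a,best[1])[0].round(3))
s=manip.sense()
from scipy.spatial.transform import Rotation as R
print(R.from_quat(s['tool_rot']).as_matrix().round(3),s['tcp_pos'])
```

```text
(np.float64(2.5949494460537332), np.float64(0.16)) [ 0.449 -0.246  0.16 ]
(np.float64(1.7977901358865567), np.float64(0.16)) [0.431 0.126 0.16 ]
[[-0.96  0.28 -0.  ]
 [ 0.28  0.96  0.  ]
 [ 0.    0.   -1.  ]] [0.17495541 0.60000113 0.23132745]
```

Request:
servo_tool:
  commands: [-0.049,-0.032,0.003,0,0,0,1,-0.049,-0.032,0.003,0,0,0,1,-0.049,-0.032,0.003,0,0,0,1,-0.049,-0.032,0.003,0,0,0,1,-0.049,-0.032,0.003,0,0,0,1,-0.049,-0.032,0.003,0,0,0,1,-0.049,-0.032,0.003,0,0,0,1,-0.049,-0.032,0.003,0,0,0,1,-0.049,-0.032,0.003,0,0,0,1,-0.049,-0.032,0.003,0,0,0,1,-0.049,-0.032,0.003,0,0,0,1,-0.049,-0.032,0.003,0,0,0,1]
  force: 80

```text
t: 2.15
tcp_pos: [0.4043, 0.3322, 0.2134]
tool_rot: [0.141, 0.99, 0.0, 0.0]
force: [1.0, 0.0, -0.3]
finger_gap: 1.0
gripper_force: 0.0
```

Request:
servo_tool:
  commands: [-0.049,-0.032,0.003,0,0,0,1,-0.049,-0.032,0.003,0,0,0,1,-0.049,-0.032,0.003,0,0,0,1,-0.049,-0.032,0.003,0,0,0,1,-0.049,-0.032,0.003,0,0,0,1,-0.049,-0.032,0.003,0,0,0,1,0,0,0,0,0,-0.016,1,0,0,0,0,0,-0.016,1,0,0,0,0,0,-0.016,1,0,0,0,0,0,-0.016,1,0,0,0,0,0,-0.016,1,0,0,0,0,0,0,1]

```text
t: 3.15
tcp_pos: [0.5178, 0.2, 0.2044]
tool_rot: [-0.11, 0.994, 0.0, 0.0]
force: [-0.4, 0.3, 0.8]
finger_gap: 0.999
gripper_force: 0.0
```

```bash
cat >> h.py <<'E'
from scipy.spatial.transform import Rotation as R
def plan(pos,yawdeg=None):
    s=manip.sense(); M=R.from_quat(s['tool_rot']).as_matrix()
    d=M.T@(np.array(pos)-s['tcp_pos'])/0.5
    yaw=np.degrees(np.arctan2(M[1,0],M[0,0]))
    print('t',round(s['t'],2),'pos',s['tcp_pos'].round(4),'yaw',yaw.round(1),'tilt',M[:,2].round(3),'gap',round(s['finger_gap'],3),'gf',round(s['gripper_force'],1),'F',s['force'].round(1),'q',s['q'].round(2))
    print(' shift(tool shares)',d.round(4),'norm',np.linalg.norm(d).round(3), '' if yawdeg is None else ' rz share %.4f'%(-((yawdeg-yaw+180)%360-180)/360))
E
python3 - <<'E'
from h import *
plan((.557,.153,.2),-167.4)
w=shot('wrist')
for n in ['dipper_medium','dipper_medium_tip']:print(n,[(np.round(r['box']),round(r['conf'],2)) for r in manip.look_for(w,n)[:2]])
c=np.array([.6495,.1735,0]); u=np.array([-.976,-.218,0]); v=np.array([.218,-.976,0])
pts=[c+u*k+v*e+[0,0,.085] for k in np.linspace(.077,.137,30) for e in(-.007,.007)]
a=np.linspace(0,2*np.pi,80); pts+=[c+[.048*np.cos(x),.048*np.sin(x),.067] for x in a]
for p in proj(w,pts): cv2.circle(w['img'],tuple(np.round(p).astype(int)),1,(255,0,0),-1)
save(w,'w1.png')
E
```

```text
t 3.15 pos [0.5178 0.2    0.2044] yaw -167.4 tilt [ 0.  0. -1.] gap 0.999 gf 0.0 F [-0.4  0.3  0.8] q [ 0.17  0.47  1.64  0.    1.04 -1.62]
 shift(tool shares) [-0.056  -0.1088  0.0088] norm 0.123  rz share 0.0001
dipper_medium [(array([224., 173.,  88., 164.]), 0.76)]
dipper_medium_tip [(array([219., 176.,  93., 160.]), 0.9)]
```

View pics/w1.png

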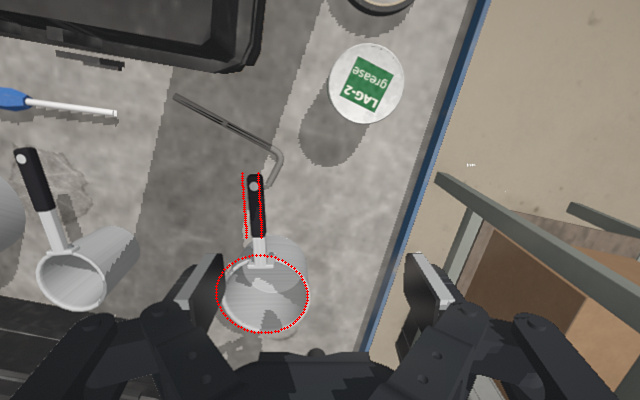

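The wrist view shows the medium grip at column ~256, about 4 px (3 mm, +y) right of my prediction. I'll correct for that and go down.

Request:
servo_tool:
  commands: [-0.019,-0.0347,0,0,0,0,1,-0.019,-0.0347,0,0,0,0,1,-0.019,-0.0347,0,0,0,0,1,0,0,0.036,0,0,0,1,0,0,0.036,0,0,0,1,0,0,0.036,0,0,0,1,0,0,0.036,0,0,0,1,0,0,0.036,0,0,0,1,0,0,0.036,0,0,0,1,0,0,0.036,0,0,0,1,0,0,0.036,0,0,0,1,0,0,0,0,0,0,1]

```text
t: 4.3
tcp_pos: [0.5545, 0.1552, 0.0572]
tool_rot: [-0.108, 0.994, 0.0, -0.003]
force: [-0.3, -0.0, -0.5]
finger_gap: 0.998
gripper_force: 0.0
```

Request:
servo_tool:
  commands: [0,0,0,0,0,0,-1,0,0,0,0,0,0,-1,0,0,0,0,0,0,-1,0,0,0,0,0,0,-1,0,0,0,0,0,0,-1,0,0,0,0,0,0,-1,0,0,0,0,0,0,-1,0,0,0,0,0,0,-1,0,0,0,0,0,0,-1,0,0,0,0,0,0,-1,0,0,0,0,0,0,-1,0,0,0,0,0,0,-1]
  force: 100

```text
t: 5.3
tcp_pos: [0.5569, 0.1554, 0.061]
tool_rot: [-0.109, 0.994, -0.0, 0.0]
force: [-1.1, 0.8, 5.4]
finger_gap: 0.144
gripper_force: 97.6
```

Request:
servo_tool:
  commands: [0,0,-0.02,0,0,0,-1,0,0,-0.03,0,0,0,-1,0,0,-0.03,0,0,0,-1,0,0,-0.03,0,0,0,-1,0,0,-0.03,0,0,0,-1,0,0,-0.03,0,0,0,-1,0,0,-0.03,0,0,0,-1,0,0,-0.03,0,0,0,-1,0,0,-0.03,0,0,0,-1,0,0,-0.02,0,0,0,-1,0,0,0,0,0,0,-1,0,0,0,0,0,0,-1]

```text
t: 6.3
tcp_pos: [0.5566, 0.1554, 0.2004]
tool_rot: [-0.109, 0.994, -0.0, 0.0]
force: [-0.5, 0.2, -2.1]
finger_gap: 0.146
gripper_force: 97.7
```

Run:
```python
from h import *
plan((.557,.1555,.2),-167.4)
w=shot('wrist'); s=shot('scene')
save({'img':np.vstack([w['img'][60:360,100:500],cv2.resize(s['img'][130:280,240:440],(400,300))])},'w2.png')
```

```text
t 6.3 pos [0.5566 0.1554 0.2004] yaw -167.5 tilt [ 0. -0. -1.] gap 0.146 gf 97.7 F [-0.5  0.2 -2.1] q [ 0.08  0.5   1.59 -0.    1.05 -1.71]
 shift(tool shares) [-0.0009  0.0001  0.0009] norm 0.001  rz share -0.0002
```

View pics/w2.png

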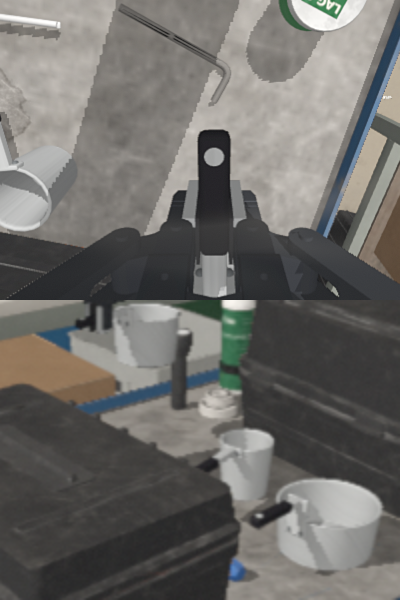

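Medium is held level at height. Now I swing its handle to the left (+y) and carry it to the large one.

Request:
servo_tool:
  commands: [0,0,0,0,0,0.0187,-1,0,0,0,0,0,0.0187,-1,0,0,0,0,0,0.0187,-1,0,0,0,0,0,0.0187,-1,0,0,0,0,0,0.0187,-1,0,0,0,0,0,0.0187,-1,0,0,0,0,0,0.0187,-1,0,0,0,0,0,0.0187,-1,0,0,0,0,0,0.0187,-1,0,0,0,0,0,0.0187,-1,0,0,0,0,0,0.0187,-1,0,0,0,0,0,0.0187,-1]

```text
t: 7.4
tcp_pos: [0.5561, 0.1554, 0.1989]
tool_rot: [0.564, 0.826, -0.001, -0.001]
force: [0.7, -0.3, -1.5]
finger_gap: 0.138
gripper_force: 97.7
```

Request:
servo_tool:
  commands: [0,0,0,0,0,0.0187,-1,-0.0515,0.001,0,0,0,0,-1,-0.0515,0.001,0,0,0,0,-1,-0.0515,0.001,0,0,0,0,-1,-0.0515,0.001,0,0,0,0,-1,-0.0515,0.001,0,0,0,0,-1,-0.0515,0.001,0,0,0,0,-1,-0.0515,0.001,0,0,0,0,-1,-0.0515,0.001,0,0,0,0,-1,-0.0515,0.001,0,0,0,0,-1,-0.0515,0.001,0,0,0,0,-1,0,0,0,0,0,0,-1]

```text
t: 8.4
tcp_pos: [0.6299, -0.0973, 0.199]
tool_rot: [0.61, 0.792, -0.001, 0.001]
force: [0.4, -0.8, -2.3]
finger_gap: 0.142
gripper_force: 97.7
```

Run:
```python
from h import *
plan((.628,-.092,.068),105)
t=shot('top')
for im in (t,):
    a=np.linspace(0,2*np.pi,90)
    s=manip.sense(); M=R.from_quat(s['tool_rot']).as_matrix(); c=s['tcp_pos']-.095*M[:,0]; print('cup centre est',c)
    for cc,r,z in((np.array([.6525,-.184]),.062,.06),(c[:2],.048,s['tcp_pos'][2]-.061+.067)):
        for u in proj(im,np.c_[cc[0]+r*np.cos(a),cc[1]+r*np.sin(a),0*a+z]): cv2.circle(im['img'],tuple(np.round(u).astype(int)),0,(255,0,0) if r>.05 else (0,0,255),-1)
save({'img':cv2.resize(t['img'][110:220,310:440],None,fx=5,fy=5)},'t2.png')
```

```text
t 8.4 pos [ 0.6299 -0.0973  0.199 ] yaw 104.8 tilt [ 0.001 -0.003 -1.   ] gap 0.142 gf 97.7 F [ 0.4 -0.8 -2.3] q [-0.33  0.58  1.43 -0.    1.13 -0.58]
 shift(tool shares) [ 0.012  -0.0012  0.2619] norm 0.262  rz share -0.0006
cup centre est [ 0.65297619 -0.18648217  0.19872243]
```

View pics/t2.png

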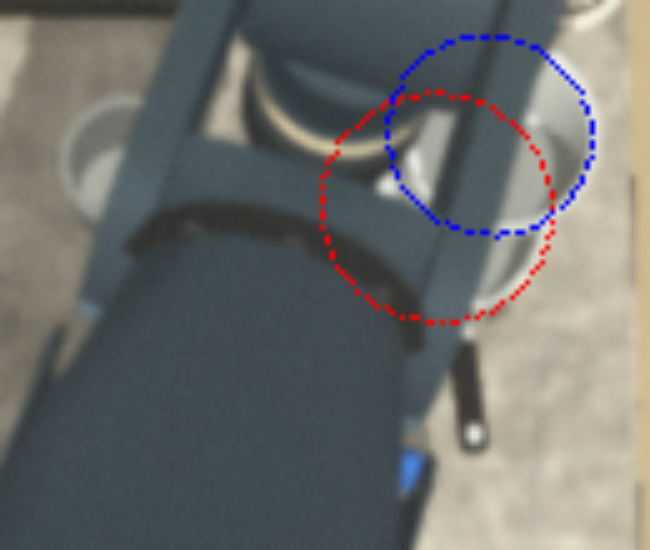

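Request:
servo_tool:
  commands: [0,0,0,0,0,0,-1,0,0,0.03,0,0,0,-1,0,0,0.03,0,0,0,-1,0,0,0.03,0,0,0,-1,0,0,0.03,0,0,0,-1,0,0,0.025,0,0,0,-1,0,0,0.02,0,0,0,-1,0,0,0.015,0,0,0,-1,0,0,0.01,0,0,0,-1,0,0,0.01,0,0,0,-1,0,0,0,0,0,0,-1,0,0,0,0,0,0,-1]

```text
t: 9.45
tcp_pos: [0.6286, -0.0921, 0.1005]
tool_rot: [0.609, 0.793, 0.0, 0.0]
force: [-0.8, 1.2, -2.4]
finger_gap: 0.141
gripper_force: 97.6
```

Run:
```python
from h import *
plan((.628,-.092,.067),105)
s=manip.sense(); M=R.from_quat(s['tool_rot']).as_matrix(); print('cup centre est',s['tcp_pos']-.0945*M[:,0])
```

```text
t 9.45 pos [ 0.6286 -0.0921  0.1005] yaw 105.0 tilt [ 0. -0. -1.] gap 0.141 gf 97.6 F [-0.8  1.2 -2.4] q [-0.32  0.7   1.51 -0.    0.93 -0.58]
 shift(tool shares) [ 0.0004 -0.0011  0.0669] norm 0.067  rz share 0.0001
cup centre est [ 0.65306524 -0.18333089  0.10047285]
```

Request:
servo_tool:
  commands: [0,0,0.012,0,0,0,-1,0,0,0.012,0,0,0,-1,0,0,0.012,0,0,0,-1,0,0,0.01,0,0,0,-1,0,0,0.006,0,0,0,-1,0,0,0.006,0,0,0,-1,0,0,0.005,0,0,0,-1,0,0,0.004,0,0,0,-1,0,0,0,0,0,0,-1,0,0,0,0,0,0,-1]

```text
t: 10.28
tcp_pos: [0.6286, -0.0921, 0.067]
tool_rot: [0.609, 0.794, -0.0, 0.0]
force: [-0.2, -0.4, -0.7]
finger_gap: 0.139
gripper_force: 97.8
```

Request:
servo_tool:
  commands: [0,0,0,0,0,0,0,0,0,0,0,0,0,0,0,0,0,0,0,0,0,0,0,0,0,0,0,0,0,0,0,0,0,0,0,0,0,-0.02,0,0,0,0,0,0,-0.04,0,0,0,0,0,0,-0.04,0,0,0,0,0,0,-0.05,0,0,0,0,0,0,-0.05,0,0,0,0,0,0,-0.05,0,0,0,0,0,0,-0.03,0,0,0,0]

```text
t: 11.28
tcp_pos: [0.6296, -0.0923, 0.2108]
tool_rot: [0.609, 0.794, 0.001, 0.002]
force: [0.2, -0.3, -0.1]
finger_gap: 0.502
gripper_force: 0.0
```

Run:
```python
from h import *
c=np.array([.669,-.0207]); a=np.radians(-163.2); g=c+.095*np.array([np.cos(a),np.sin(a)]); print(g)
plan((*g,.2),16.8)
w=shot('wrist'); save(w,'w3.png')
```

```text
[ 0.57805465 -0.04815802]
t 11.28 pos [ 0.6296 -0.0923  0.2108] yaw 105.0 tilt [ 0.005 -0.002 -1.   ] gap 0.502 gf 0.0 F [ 0.2 -0.3 -0.1] q [-0.32  0.56  1.43 -0.    1.15 -0.58]
 shift(tool shares) [ 0.1121 -0.0768  0.0209] norm 0.138  rz share 0.2451
```

View pics/w3.png

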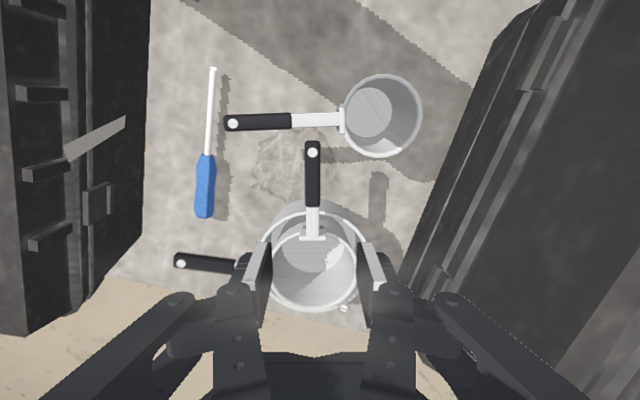

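Medium sits in the large one, its handle at columns ~300–320. The small handle runs from (233,124) to (343,119), close past the medium's tip, so I'll grip it further out. I'll check its position from this picture first.

Run:
```python
from h import *
w=shot('wrist')
print(ray(w,[[233,123.5],[289,121],[341,119]],.080).round(4), ray(w,[382,116],.076).round(4))
print('medium',ray(w,[[312,152],[312,205]],.090).round(4),ray(w,[314,258],.072).round(4),'large hole',ray(w,[180,261],.09).round(4), ray(w,[313,260],.06).round(4))
plan((.5637,-.0525,.2),16.8)
```

```text
[[ 0.5508 -0.0567  0.08  ]
 [ 0.5969 -0.0422  0.08  ]
 [ 0.6397 -0.029   0.08  ]] [[ 0.674  -0.0175  0.076 ]]
medium [[ 0.6225 -0.0613  0.09  ]
 [ 0.6349 -0.108   0.09  ]] [[ 0.6536 -0.1698  0.072 ]] large hole [[ 0.527  -0.1959  0.09  ]] [[ 0.655 -0.179  0.06 ]]
t 11.38 pos [ 0.6306 -0.0926  0.2112] yaw 105.0 tilt [ 0.008 -0.003 -1.   ] gap 0.503 gf 0.0 F [ 0.5  0.  -0.2] q [-0.32  0.56  1.43 -0.    1.14 -0.58]
 shift(tool shares) [ 0.1123 -0.1085  0.0211] norm 0.158  rz share 0.2451
```

Request:
servo_tool:
  commands: [0,0,0,0,0,0.0188,0,0,0,0,0,0,0.0188,0,0,0,0,0,0,0.0188,0,0,0,0,0,0,0.0188,0,0,0,0,0,0,0.0188,0,0,0,0,0,0,0.0188,0,0,0,0,0,0,0.0188,0,0,0,0,0,0,0.0188,0,0,0,0,0,0,0.0188,0,0,0,0,0,0,0.0188,0,0,0,0,0,0,0.0188,0,0,0,0,0,0,0.0188,0]

```text
t: 12.38
tcp_pos: [0.6274, -0.0917, 0.2054]
tool_rot: [0.979, 0.203, -0.001, -0.001]
force: [0.7, -0.8, 0.0]
finger_gap: 0.501
gripper_force: 0.0
```

Request:
servo_tool:
  commands: [0,0,0,0,0,0.0188,0,-0.0262,-0.0289,0,0,0,0,0,-0.0262,-0.0289,0,0,0,0,0,-0.0262,-0.0289,0,0,0,0,0,-0.0262,-0.0289,0,0,0,0,0,0,0,0,0,0,0,0,0,0,0,0,0,0,0,0,0,0,0,0,0,0]

```text
t: 13.05
tcp_pos: [0.562, -0.0525, 0.2065]
tool_rot: [0.989, 0.148, 0.0, 0.0]
force: [0.4, -1.2, 0.1]
finger_gap: 0.501
gripper_force: 0.0
```

Run:
```python
from h import *
plan((.5637,-.0525,.055),17)
```

```text
t 13.05 pos [ 0.562  -0.0525  0.2065] yaw 17.0 tilt [ 0.001 -0.    -1.   ] gap 0.501 gf 0.0 F [ 0.4 -1.2  0.1] q [-0.29  0.48  1.61 -0.    1.05  0.98]
 shift(tool shares) [0.003  0.0009 0.3031] norm 0.303  rz share 0.0001
```

Request:
servo_tool:
  commands: [0.002,0,0.03,0,0,0,0,0,0,0.03,0,0,0,0,0,0,0.03,0,0,0,0,0,0,0.03,0,0,0,0,0,0,0.03,0,0,0,0,0,0,0.03,0,0,0,0,0,0,0.03,0,0,0,0,0,0,0.03,0,0,0,0,0,0,0.03,0,0,0,0,0,0,0.02,0,0,0,0,0,0,0.012,0,0,0,0,0,0,0,0,0,0,0]

```text
t: 14.05
tcp_pos: [0.5621, -0.052, 0.0543]
tool_rot: [0.989, 0.148, -0.001, -0.0]
force: [-0.1, 0.0, 0.5]
finger_gap: 0.498
gripper_force: 0.0
```

Request:
servo_tool:
  commands: [0,0,0,0,0,0,0,0,0,0,0,0,0,0,0,0,0,0,0,0,-1,0,0,0,0,0,0,-1,0,0,0,0,0,0,-1,0,0,0,0,0,0,-1,0,0,0,0,0,0,-1,0,0,0,0,0,0,-1,0,0,0,0,0,0,-1,0,0,0,0,0,0,-1]
  force: 100

```text
t: 14.88
tcp_pos: [0.5622, -0.0519, 0.0561]
tool_rot: [0.989, 0.148, -0.0, 0.0]
force: [-2.2, -1.1, 4.9]
finger_gap: 0.146
gripper_force: 98.0
```

Request:
servo_tool:
  commands: [0,0,-0.02,0,0,0,-1,0,0,-0.03,0,0,0,-1,0,0,-0.03,0,0,0,-1,0,0,-0.03,0,0,0,-1,0,0,-0.03,0,0,0,-1,0,0,-0.03,0,0,0,-1,0,0,-0.03,0,0,0,-1,0,0,-0.03,0,0,0,-1,0,0,-0.03,0,0,0,-1,0,0,-0.03,0,0,0,-1,0,0,-0.01,0,0,0,-1,0,0,0,0,0,0,-1]

```text
t: 15.88
tcp_pos: [0.5629, -0.0518, 0.2071]
tool_rot: [0.989, 0.148, 0.001, 0.001]
force: [0.8, 1.1, -1.8]
finger_gap: 0.138
gripper_force: 97.6
```

Request:
servo_tool:
  commands: [0,0,0,0,0,-0.0175,-1,0,0,0,0,0,-0.0175,-1,0,0,0,0,0,-0.0175,-1,0,0,0,0,0,-0.0175,-1,0,0,0,0,0,-0.0175,-1,0,0,0,0,0,-0.0175,-1,0,0,0,0,0,-0.0175,-1,0,0,0,0,0,-0.0175,-1,0,0,0,0,0,-0.0175,-1,0,0,0,0,0,-0.0175,-1,0,0,0,0,0,0,-1]

```text
t: 16.8
tcp_pos: [0.5614, -0.0516, 0.2044]
tool_rot: [0.765, 0.644, -0.001, -0.001]
force: [0.2, 0.1, -1.8]
finger_gap: 0.143
gripper_force: 97.7
```

Request:
servo_tool:
  commands: [-0.0378,0.0186,0,0,0,0,-1,-0.0378,0.0186,0,0,0,0,-1,-0.0378,0.0186,0,0,0,0,-1,-0.0378,0.0186,0,0,0,0,-1,-0.0378,0.0186,0,0,0,0,-1,-0.0378,0.0186,0,0,0,0,-1,-0.0378,0.0186,0,0,0,0,-1,-0.0378,0.0186,0,0,0,0,-1,-0.0378,0.0186,0,0,0,0,-1,-0.0378,0.0186,0,0,0,0,-1,-0.0378,0.0186,0,0,0,0,-1,-0.0378,0.0186,0,0,0,0,-1]

```text
t: 17.8
tcp_pos: [0.6328, -0.2953, 0.2044]
tool_rot: [0.767, 0.642, -0.0, -0.001]
force: [0.1, -0.8, -0.8]
finger_gap: 0.141
gripper_force: 97.7
```

Request:
servo_tool:
  commands: [0,0,0,0,0,0,-1,0,0,0,0,0,0,-1,0,0,0,0,0,0,-1,0,0,0,0,0,0,-1]

```text
t: 18.13
tcp_pos: [0.6324, -0.2932, 0.2051]
tool_rot: [0.766, 0.643, -0.0, -0.001]
force: [-0.1, -0.9, -1.9]
finger_gap: 0.144
gripper_force: 97.7
```

Run:
```python
from h import *
plan((.6334,-.2943,.067),80)
s=manip.sense();t=shot('top'); sc=shot('scene')
for z in(0,):
    M=R.from_quat(s['tool_rot']).as_matrix(); c=s['tcp_pos']+.113*M[:,0]; print('cup',c)
a=np.linspace(0,2*np.pi,60)
for im in(t,sc):
  im['img']=cv2.resize(im['img'],None,fx=4,fy=4)
  for cc,r,z,col in((c,.036,s['tcp_pos'][2]-.0561+.076,(0,0,255)),((.653,-.183),.048,.072,(255,0,0)),((.6525,-.184),.062,.06,(0,255,0))):
    for u in proj(im,np.c_[cc[0]+r*np.cos(a),cc[1]+r*np.sin(a),0*a+z]): cv2.circle(im['img'],tuple(np.round(u*4+1.5).astype(int)),1,col,-1)
A=t['img'][480:840,1400:1760]; B=sc['img'][600:1100,1350:1750]
h=500; save({'img':np.hstack([cv2.resize(A,(400,400)),B[:400]])},'o3.png')
```

```text
t 18.13 pos [ 0.6324 -0.2932  0.2051] yaw 80.0 tilt [-0.002  0.001 -1.   ] gap 0.144 gf 97.7 F [-0.1 -0.9 -1.9] q [-0.59  0.65  1.26  0.    1.23 -0.42]
 shift(tool shares) [-0.0021  0.0027  0.2761] norm 0.276  rz share 0.0001
cup [ 0.65202432 -0.18193637  0.20518179]
```

View pics/o3.png

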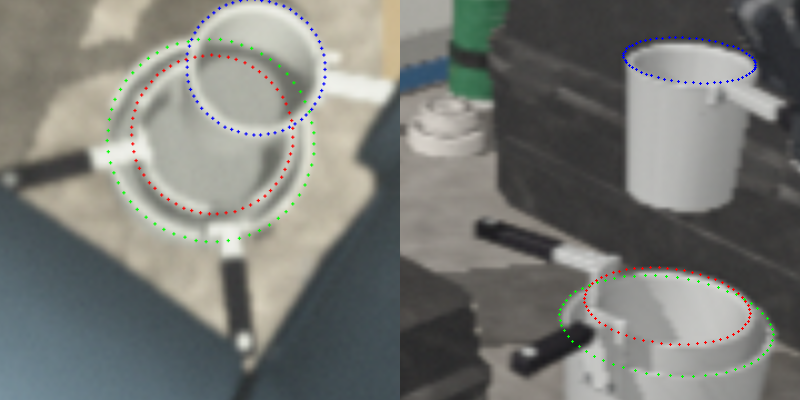

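The overlays fit the held small cup and both nested rims, so it's aligned. Going down.

Request:
servo_tool:
  commands: [-0.001,0.002,0.025,0,0,0,-1,0,0,0.03,0,0,0,-1,0,0,0.03,0,0,0,-1,0,0,0.03,0,0,0,-1,0,0,0.025,0,0,0,-1,0,0,0.025,0,0,0,-1,0,0,0.02,0,0,0,-1,0,0,0.015,0,0,0,-1,0,0,0,0,0,0,-1,0,0,0,0,0,0,-1]

```text
t: 19.07
tcp_pos: [0.6339, -0.2951, 0.1055]
tool_rot: [0.766, 0.643, -0.0, -0.0]
force: [0.2, 0.5, -2.8]
finger_gap: 0.142
gripper_force: 97.7
```

Request:
servo_tool:
  commands: [0,0,0.015,0,0,0,-1,0,0,0.015,0,0,0,-1,0,0,0.012,0,0,0,-1,0,0,0.01,0,0,0,-1,0,0,0.008,0,0,0,-1,0,0,0.007,0,0,0,-1,0,0,0.005,0,0,0,-1,0,0,0.003,0,0,0,-1,0,0,0.002,0,0,0,-1,0,0,0,0,0,0,-1,0,0,0,0,0,0,-1]

```text
t: 19.98
tcp_pos: [0.634, -0.2952, 0.0677]
tool_rot: [0.766, 0.643, 0.0, 0.0]
force: [-0.3, -0.4, -1.4]
finger_gap: 0.135
gripper_force: 97.8
```

One more millimetre, then release and retreat.

Request:
servo_tool:
  commands: [0,0,0.002,0,0,0,-1,0,0,0.001,0,0,0,-1,0,0,0,0,0,0,-1,0,0,0,0,0,0,-0.4,0,0,0,0,0,0,0,0,0,0,0,0,0,0,0,0,0,0,0,0,0,0,0,0,0,0,0,0,0,0,-0.02,0,0,0,0,0,0,-0.03,0,0,0,0,0,0,-0.04,0,0,0,0,0,0,-0.04,0,0,0,0]

```text
t: 20.98
tcp_pos: [0.6337, -0.2949, 0.1316]
tool_rot: [0.766, 0.643, -0.0, -0.0]
force: [-0.6, -0.3, 0.9]
finger_gap: 0.496
gripper_force: 0.0
```

Request:
servo_tool:
  commands: [0,0,-0.05,0,0,0,0,0,0,-0.05,0,0,0,0,0,0,-0.05,0,0,0,0,0,0,-0.05,0,0,0,0,0,0,-0.05,0,0,0,0,-0.03,0,0,0,0,0,0,-0.03,0,0,0,0,0,0,-0.03,0,0,0,0,0,0,0,0,0,0,0,0,0]

```text
t: 21.73
tcp_pos: [0.6244, -0.3432, 0.2541]
tool_rot: [0.767, 0.642, -0.001, -0.001]
force: [-0.1, -0.5, -1.8]
finger_gap: 0.498
gripper_force: 0.0
```

Run:
```python
from h import *
plan((.6334,-.2943,.067),80)
t=shot('top'); sc=shot('scene'); w=shot('wrist')
a=np.linspace(0,2*np.pi,60)
sc['img']=cv2.resize(sc['img'],None,fx=4,fy=4)
for cc,r,z in(((.653,-.183),.036,.086),((.653,-.183),.048,.072)):
    for u in proj(sc,np.c_[cc[0]+r*np.cos(a),cc[1]+r*np.sin(a),0*a+z]): cv2.circle(sc['img'],tuple(np.round(u*4+1.5).astype(int)),1,(255,0,0),-1)
save({'img':np.vstack([np.hstack([cv2.resize(t['img'][115:215,340:440],(400,300)),sc['img'][800:1100,1350:1750]]),cv2.resize(w['img'],(800,500))[:300]])},'o4.png')
```

```text
t 21.73 pos [ 0.6244 -0.3432  0.2541] yaw 79.8 tilt [-0.002 -0.    -1.   ] gap 0.498 gf 0.0 F [-0.1 -0.5 -1.8] q [-0.66  0.63  1.16 -0.    1.35 -0.48]
 shift(tool shares) [0.0998 0.0013 0.3742] norm 0.387  rz share -0.0005
```

View pics/o4.png

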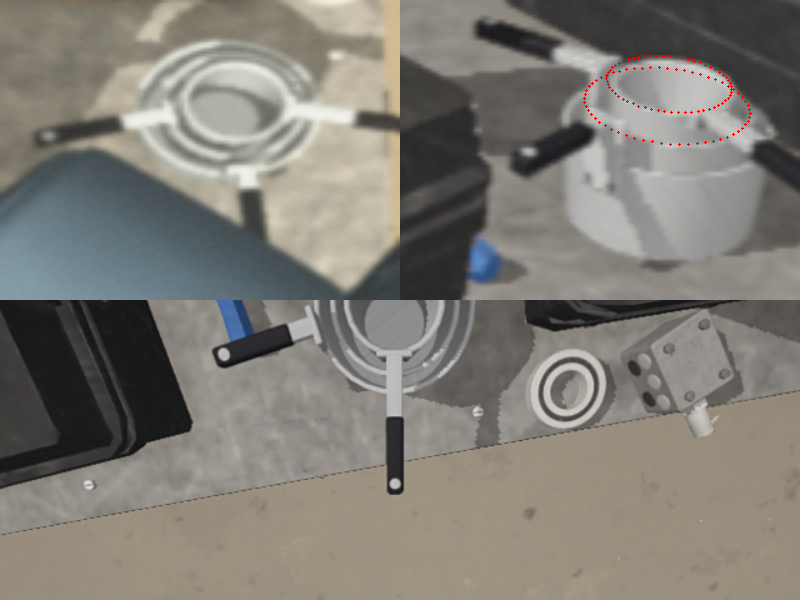

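The three dippers are nested upright with their rims at the expected heights. The handles point left, towards the robot and right, all well apart, and the gripper is clear. Handing in.

```bash
python3 -c "from station import manip; print(manip.sign_off())"
```

```text
the job is handed in; nothing more can be done
None
```

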